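# Go / no-go check of a tattoo machine's grip sleeve

### The job

Check the bore of the grip sleeve clamped in the sloping stand with the double-ended plug gauge: push the long, slim go end fully home, until its collar meets the mouth, then draw it out, turn the gauge end for end and press the short, thick no-go end squarely on the same mouth, lightly and for about a second, to confirm that it does not enter. Never force the gauge. Then set the gauge down in its rest, level in both notches and either way round, without dropping it, and leave the other things on the table where they are.

Things in the scene. Friction and masses are not known exactly. Their poses are not given: they have to be found in the camera images.
- gauge_center (a point): centre of the loose double-ended plug gauge, 160 mm long, 250 to 420 g, lying level in its rest. x axis: along the gauge to the go end. Dark square handle 24 x 24 mm, 80 mm long, centred here; at each end of it a steel collar 34 mm across, 6 mm thick; beyond the collars the gauging ends (go_tip, nogo_tip)
- go_tip (a point): centre of the end face of the go end, at x = +94 mm from gauge_center: a plain steel cylinder 23 mm in diameter and 48 mm long (from the collar), its last 8 mm tapering to 16 mm
- nogo_tip (a point): centre of the end face of the no-go end, at x = -66 mm from gauge_center: a plain steel cylinder 30 mm in diameter and 20 mm long (from the collar)
- bore_mouth (a point): centre of the mouth of the aluminium grip sleeve: bore 26 mm, outside 44 mm, 80 mm long, through; clamped by two bands 52 mm across on a fixed, rigid dark steel stand (base 150 x 100 mm), mouth 120 mm above the table. z axis: the bore's axis, pointing out of the mouth, 35 degrees above level, roughly towards the robot; y axis level. The go end goes in along -z
- bore_seat (a point): point on the bore's axis 48 mm below the mouth, where the go tip lies when the collar meets the mouth; axes as bore_mouth
- rest_seat (a point): where gauge_center lies with the gauge in its rest, 65 mm above the table, gauge along x, z up. Rest: fixed aluminium plate 100 x 70 mm, two posts 8 mm thick at x = -30 and +30 mm, each with a flat notch floor 53 mm above the table, about 31 mm wide, between outward-leaning lips 14 mm high (52 mm over both along y); handle free between the posts
- paper_cup: paper cup, rim 84 mm across, 105 mm high; origin under its centre
- ink_bottle_a: black ink bottle, 38 mm across, 95 mm high; origin under its centre
- ink_bottle_b: a second, like bottle, 38 mm across, 95 mm high; origin under its centre
- tape_roll: white tape roll lying flat, 72 mm across, 24 mm high; origin under its centre
- machine: black pen-shaped tattoo machine, 160 mm long, 32 mm thick, lying on the practice board; origin on its underside

How it is judged:
By the outcome, as a careful person would: the job done as asked, in the order asked, and still so for the second after the job is handed in, with the robot touching nothing.
It also fails if it takes over 72 s, if anything falls off the work surface, if the arm or the gripper's body presses on something with over 40 N, if the wrist force passes 120 N, or if a joint passes its speed limit or range.

### The arm

A 6-joint arm with a two-finger parallel gripper is mounted at the origin on the work surface. World frame = base frame: x ahead of the robot, y to its left, z up, the work surface at z = 0. Lengths are in m, angles in rad, forces in N, time in s.
With the tool pointing down it reaches from about 0.2 to 0.875 m from the base axis. Payload 3.4 kg.
Tool frame: the origin (TCP) lies between the finger pads; the fingertips stand 25 mm ahead of it and the grasp point (between the pads) lies 6 mm ahead of it (r.nose_length is the z of the fingertips in the tool frame, in m); z points along the fingers, y is the line along which they close (so a half turn about z gives the same grasp; the last joint's range is limited). The gripper opens to 94 mm and grips with 3 to 60 N. Pads are 16 mm wide; open, the fingers measure 119 mm over their backs; the gripper's body (75 mm by 177 mm) begins 78 mm behind the grasp point.
Start: joints at [-1.324, 0.276, 1.505, -0, 1.361, -0.121], TCP at [0.207, -0.537, 0.23] pointing down, gripper open.
Joint ranges: [-2.89, 2.89], [-0.75, 2.08], [0.22, 2.7], [-1.18, 4.32], [0.11, 2.71], [-2.7, 2.7]. Speed limits (rad/s): [2.57, 2.57, 3.14, 3.14, 3.14, 3.14].

### API

Orientations are given as a unit quaternion [w, x, y, z].
In Python, from plant import r, gripper_to, inverse_kinematics, vision, models, telemetry gives the robot as it stands. Calls block until the motion is done:
- r.move_to(position, orientation): joint-space move of the TCP to a pose.
- r.move_l(position, rot=None, vel=0.15, guard=None): straight line of the TCP; rot=None keeps the orientation; vel is the mean speed in m/s. With guard (N) it stops when the force on the tool has changed by that much, and returns True; else False.
- r.movej(angles): joint-space move.
- gripper_to(opening, f_grip=None): finger opening in m; f_grip is the grip in N (None keeps the last); returns when the fingers have stopped.
- r.hold(seconds).
- inverse_kinematics(position, orientation): joint angles nearest the present ones, or None.
- vision.snapshot(name): name is "scene" or "top" or "wrist"; returns the picture (384x512x3 uint8, red, green, blue); there is no depth.
- vision.get_calibration(name): a dict with "fx", "fy", "cx", "cy" (pixels), "position" and "orientation" of the camera in the world. Camera axes: x right, y down, z forward; pixel columns grow to the right and rows downward; lengths in m; the calibration is good to about 2 mm. A picture is of the moment at which its call begins: read the wrist's pose just before it. get_calibration takes no time and is no camera call; for the wrist camera it gives the pose at the moment of the call.
A pose or a line that the arm cannot do raises r.PlanningError and nothing moves.
- r.sign_off(): hands the job in; it is judged then, once.
Trained networks look in the newest picture that a camera, given by its name, has taken for a name from the list of things; names that differ only in an ending like _2 or _b are one class to them, and where a whole thing is asked for, a point or a joint stands for the part that bears it (a point fixed in the world has none). Each returns a list of dicts, best first, with "score" (0 to 1); they miss things now and then, are a little off and sometimes report something else, mostly with a low value. They report only what shows in the picture. A call takes as long as a camera call.
- models.boxes_of(thing, camera): "at" ([x, y, z] in m, in world coordinates, good to about 4 mm: the middle of the surface that is visible of it).
- models.regions_of(thing, camera): "pixels" (384x512 bool, what is visible of it).
- models.mark_of(thing, camera): "at" ([x, y, z] in m, in world coordinates, good to about 4 mm: a listed point, or the origin of a listed thing).
Readings, each from a call of its own:
- telemetry.current_t(): time.
- telemetry.current_joints(): joint angles.
- telemetry.current_dq(): joint speeds.
- telemetry.current_joint_efforts(): joint torques, N m.
- telemetry.current_ee_pos(): TCP position.
- telemetry.current_tool_rot(): TCP orientation.
- telemetry.current_wrist_force(): force on the tool from outside, world axes, zero at the start.
- telemetry.current_torque(): the same for the moment, N m.
- telemetry.current_opening(): finger opening in m.
- telemetry.current_finger_force(): force on a finger pad.
Only numpy, scipy, OpenCV 4.12 (cv2) and the standard library are available. Lean on these libraries where they do the work, as an engineer would, in place of code of your own. Each camera call takes 0.05 s, during which the arm holds its last target. There are 200 camera calls.

## Working session

There is one attempt and no reset: what is moved stays moved. The work goes in short steps, each a Python script; the robot and the scene stay as the last script left them, time stands still between calls to the robot, and variables do not carry over. Pictures are saved under pics/ and viewed, at most 13 in all, crops included, and the job is handed in when it is done.

```bash
ls; mkdir -p pics
python3 - <<'E'
from plant import r, vision, models, telemetry
import cv2, numpy as np
ims=[]
for c in ["scene","top"]:
    im=vision.snapshot(c); ims.append(im)
    cal=vision.get_calibration(c); print(c,cal)
    for t in ["gauge_center","go_tip","nogo_tip","bore_mouth","bore_seat","rest_seat","paper_cup","ink_bottle_a","tape_roll","machine"]:
        print(t,[(np.round(d["at"],3).tolist(),round(d["score"],2)) for d in models.mark_of(t,c)[:2]])
cv2.imwrite("pics/a.png",cv2.resize(np.vstack(ims)[:,:,::-1],(450,675))[:600])
cv2.imwrite("pics/a.png",cv2.resize(np.hstack(ims)[:,:,::-1],(800,300)))
cv2.imwrite("pics/top.png",ims[1][:,:,::-1]);cv2.imwrite("pics/scene.png",ims[0][:,:,::-1])
print(telemetry.current_t())
E
```

```text
pics
scene {'fx': 482.0644734671151, 'fy': 482.0644734671151, 'cx': 254.56108454876747, 'cy': 191.12921565372042, 'position': array([ 1.51922061, -0.25609693,  1.13771256]), 'orientation': array([-0.26671356,  0.73348837,  0.58413757, -0.22280481])}
gauge_center [([0.577, 0.125, 0.067], 0.56)]
go_tip [([0.575, 0.125, 0.066], 0.27)]
nogo_tip [([0.579, 0.062, 0.067], 0.92)]
bore_mouth [([0.576, -0.169, 0.119], 0.65)]
bore_seat [([0.612, -0.156, 0.092], 0.7)]
rest_seat [([0.578, 0.126, 0.068], 0.9)]
paper_cup [([0.798, -0.106, 0.002], 0.87)]
ink_bottle_a [([0.8, 0.064, 0.0], 0.77)]
tape_roll [([0.446, -0.019, -0.003], 0.54)]
machine [([0.598, -0.411, 0.01], 0.94)]
top {'fx': 443.3299992849873, 'fy': 443.3299992849873, 'cx': 258.1040387389185, 'cy': 188.48653326450247, 'position': array([ 0.40997861, -0.07718726,  1.17138929]), 'orientation': array([ 0.0742914 , -0.69351963,  0.714581  , -0.05371508])}
gauge_center [([0.58, 0.131, 0.064], 0.74)]
go_tip [([0.575, 0.223, 0.065], 0.69)]
nogo_tip [([0.582, 0.058, 0.065], 0.72)]
bore_mouth [([0.574, -0.166, 0.121], 0.9)]
bore_seat [([0.615, -0.158, 0.089], 0.7)]
rest_seat [([0.578, 0.125, 0.061], 0.74)]
paper_cup [([0.797, -0.105, -0.002], 0.73)]
ink_bottle_a [([0.805, 0.064, -0.002], 0.78), ([0.768, -0.004, -0.002], 0.52)]
tape_roll [([0.441, -0.018, -0.0], 0.61)]
machine [([0.599, -0.415, 0.011], 0.73)]
1.1
```

View pics/scene.png

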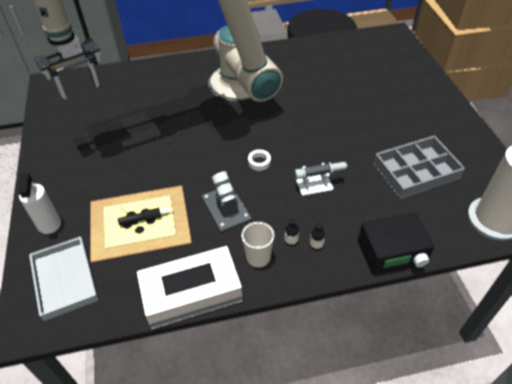

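View pics/top.png

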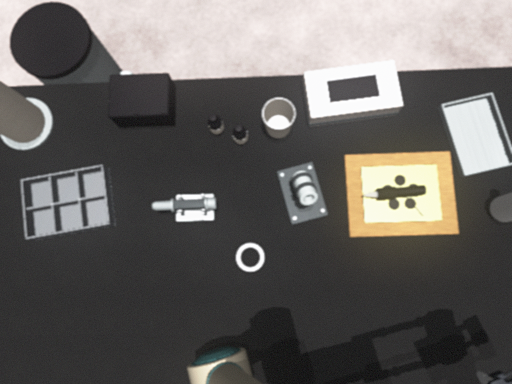

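The scene view shows the rest and gauge near (320,178) and the stand near (226,200). In the top view the go end points left (+y) at (160,206), and the stand is at (303,192), yawed about 15°. Next I'll check reachability and take closer wrist views.

```bash
cat > h.py <<'E'
from plant import r, gripper_to, inverse_kinematics, vision, models, telemetry
import numpy as np, cv2
from scipy.spatial.transform import Rotation as R
def q(xa,za):
    "quaternion wxyz from tool x (gauge) and tool z"
    za=np.array(za,float)/np.linalg.norm(za); xa=np.array(xa,float); xa-=za*(xa@za); xa/=np.linalg.norm(xa)
    v=R.from_matrix(np.c_[xa,np.cross(za,xa),za]).as_quat(); return np.r_[v[3],v[:3]]
def bore(yaw):
    e=np.radians(35); o=-np.array([np.cos(e)*np.cos(yaw),np.cos(e)*np.sin(yaw),-np.sin(e)])
    lat=np.array([-np.sin(yaw),np.cos(yaw),0]); dn=np.cross(lat,o)  # perpendicular to axis, in vertical plane
    return o,lat,dn if dn[2]<0 else -dn
def proj(P,cal):
    w,x,y,z=cal["orientation"]; p=R.from_quat([x,y,z,w]).inv().apply(np.atleast_2d(P)-cal["position"])
    return np.c_[cal["fx"]*p[:,0]/p[:,2]+cal["cx"],cal["fy"]*p[:,1]/p[:,2]+cal["cy"]]
E
python3 - <<'E'
from h import *
M=np.array([.575,-.1675,.12]); G=np.array([.578,.127,.065]); o,lat,dn=bore(np.radians(15))
c=vision.get_calibration("wrist"); print(c, telemetry.current_tool_rot())
w,x,y,z=telemetry.current_tool_rot(); T=R.from_quat([x,y,z,w]).inv(); print("cam in tool",T.apply(c["position"]-telemetry.current_ee_pos()))
cw,cx,cy,cz=c["orientation"];print((T*R.from_quat([cx,cy,cz,cw])).as_matrix().round(3))
def ik(n,p,qq):
    s=inverse_kinematics(p,qq); print(n,None if s is None else np.round(s,2))
g=np.array([-.037,.999,0])
for s in (1,-1): ik(f"grasp x={s}",G+[0,0,.006],q(s*g,[0,0,-1]))
for roll in (-40,-20,0,20,40):
    zt=R.from_rotvec(o*np.radians(roll)).apply(dn)
    for s in (1,-1):
        for d in (.046,.2): ik(f"roll{roll} x={s} d{d}",M+o*d-zt*.006,q(-s*o,zt))
for d in (.15,.2,.25):
    for xs in (lat,-lat,dn,-dn): ik(f"look {d}",M+o*d,q(xs,-o))
E
```

```text
{'fx': 268.77248671888793, 'fy': 268.77248671888793, 'cx': 259.8022519688466, 'cy': 189.4299649174847, 'position': array([ 0.28272732, -0.50826847,  0.3834542 ]), 'orientation': array([ 0.11354489,  0.81671595, -0.56035608, -0.07799796])} [2.94993807e-05 9.83140947e-01 1.82849327e-01 1.64500755e-05]
cam in tool [ 0.08108669  0.00091689 -0.15296359]
[[ 0.    -0.962 -0.273]
 [ 1.     0.    -0.   ]
 [ 0.    -0.273  0.962]]
grasp x=1 [ 0.1   0.43  1.7  -0.    1.02  0.06]
grasp x=-1 None
roll-40 x=1 d0.046 [-0.53  0.81  1.08  0.16  2.13  1.03]
roll-40 x=1 d0.2 [-0.65  0.62  1.26  0.05  2.16  0.89]
roll-40 x=-1 d0.046 [-0.53  0.81  1.08  0.16  2.13 -2.11]
roll-40 x=-1 d0.2 [-0.65  0.62  1.26  0.05  2.16 -2.25]
roll-20 x=1 d0.046 [-0.4   0.72  1.14 -0.07  1.97  1.02]
roll-20 x=1 d0.2 [-0.51  0.51  1.32 -0.14  1.99  0.9 ]
roll-20 x=-1 d0.046 [-0.4   0.72  1.14 -0.07  1.97 -2.13]
roll-20 x=-1 d0.2 [-0.51  0.51  1.32 -0.14  1.99 -2.24]
roll0 x=1 d0.046 [-0.25  0.63  1.27 -0.29  1.78  1.07]
roll0 x=1 d0.2 [-0.35  0.41  1.45 -0.35  1.79  0.97]
roll0 x=-1 d0.046 [-0.25  0.63  1.27 -0.29  1.78 -2.
[... 373 characters left out ...]
.84  1.46  1.36]
roll40 x=-1 d0.046 [ 0.04  0.55  1.64 -0.82  1.44 -1.7 ]
roll40 x=-1 d0.2 [-0.01  0.3   1.82 -0.84  1.46 -1.78]
look 0.15 [-1.24  0.11  2.27  1.16  1.1  -2.26]
look 0.15 [-1.24  0.11  2.27  1.16  1.1   0.88]
look 0.15 [-1.24  0.11  2.27  1.16  1.1   2.45]
look 0.15 [-1.24  0.11  2.27  1.16  1.1  -0.69]
look 0.2 [-1.38  0.04  2.24  1.05  1.23 -2.21]
look 0.2 [-1.38  0.04  2.24  1.05  1.23  0.93]
look 0.2 [-1.38  0.04  2.24  1.05  1.23  2.5 ]
look 0.2 [-1.38  0.04  2.24  1.05  1.23 -0.64]
look 0.25 [-1.51 -0.01  2.2   0.96  1.37 -2.19]
look 0.25 [-1.51 -0.01  2.2   0.96  1.37  0.95]
look 0.25 [-1.51 -0.01  2.2   0.96  1.37  2.52]
look 0.25 [-1.51 -0.01  2.2   0.96  1.37 -0.62]
```

```bash
cat >> h.py <<'E'
Rct=np.array([[0,-.962,-.273],[1,0,0],[0,-.273,.962]]); pct=np.array([.081,.001,-.153])
def cam_pose(pos,fwd,down):
    fwd=np.array(fwd,float)/np.linalg.norm(fwd); down=np.array(down,float); down-=fwd*(down@fwd); down/=np.linalg.norm(down)
    Rt=np.c_[np.cross(down,fwd),down,fwd]@Rct.T; U,_,V=np.linalg.svd(Rt); Rt=U@V
    v=R.from_matrix(Rt).as_quat(); return np.array(pos)-Rt@pct, np.r_[v[3],v[:3]]
def marks(names,cam="wrist"):
    for t in names: print(t,[(np.round(d["at"],4).tolist(),round(d["score"],2)) for d in models.mark_of(t,cam)[:2]])
E
python3 - <<'E'
from h import *
M=np.array([.575,-.1675,.12]); G=np.array([.578,.127,.065]); o,lat,dn=bore(np.radians(15))
def look(n,p,f,cands,names):
    best=None
    for d in cands:
        P=cam_pose(p,f,d); s=inverse_kinematics(*P)
        print(n,None if s is None else np.round(s,2),P[0].round(3))
        if s is not None and best is None: best=P
    r.move_to(*best); cal=vision.get_calibration("wrist"); im=vision.snapshot("wrist")
    np.savez(f"pics/{n}.npz",im=im,**cal); cv2.imwrite(f"pics/{n}.png",im[:,:,::-1]); marks(names); print(telemetry.current_t())
look("A",M+o*.25,-o,[-dn,lat,-lat],["bore_mouth","bore_seat"])
look("B",[.6,-.15,.42],[0,0,-1],[[-1,0,0],[0,1,0],[0,-1,0]],["bore_mouth","bore_seat"])
look("C",[.578,.127,.38],[0,0,-1],[[-1,0,0],[0,1,0],[0,-1,0]],["rest_seat","gauge_center","go_tip","nogo_tip"])
E
python3 -c "
import cv2,numpy as np
cv2.imwrite('pics/abc.png',cv2.resize(np.hstack([cv2.imread(f'pics/{c}.png') for c in 'AB']),(800,300)))"
```

```text
A None [ 0.531 -0.18   0.196]
A [-0.87  0.1   2.51  1.93  0.69  0.41] [ 0.502 -0.15   0.167]
A [-1.12  0.38  2.03  1.07  1.23 -2.18] [ 0.52  -0.22   0.165]
bore_mouth [([0.576, -0.1694, 0.1178], 0.88)]
bore_seat [([0.6135, -0.1591, 0.0921], 0.76)]
3.0417
B [-0.45  0.14  1.67  0.14  1.09  1.07] [ 0.564 -0.149  0.251]
B None [ 0.601 -0.114  0.251]
B [-0.55  0.41  1.29  0.23  1.59 -0.56] [ 0.599 -0.186  0.251]
bore_mouth [([0.5754, -0.1675, 0.1172], 0.89)]
bore_seat [([0.6131, -0.1621, 0.0901], 0.72)]
4.7667
C [ 0.13  0.13  1.79 -0.04  0.95  1.72] [0.542 0.128 0.211]
C None [0.579 0.163 0.211]
C [-0.14  0.3   1.56  0.28  1.33 -0.21] [0.577 0.091 0.211]
rest_seat [([0.5851, 0.1246, 0.0635], 0.74)]
gauge_center [([0.5757, 0.1298, 0.0648], 0.72)]
go_tip [([0.5769, 0.2213, 0.0684], 0.62)]
nogo_tip [([0.5831, 0.0616, 0.0652], 0.9)]
6.1
```

View pics/abc.png

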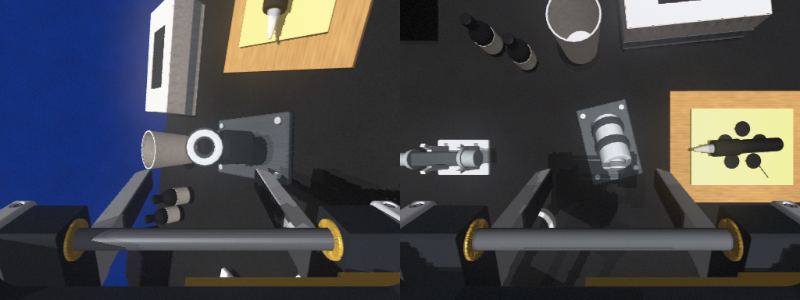

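View pics/C.png

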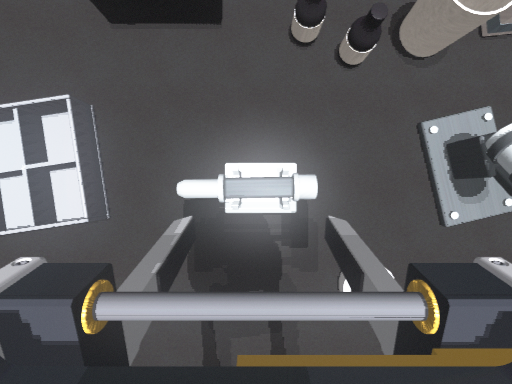

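A has the sleeve mouth ring at about (262,188) full-res. B has the stand plate with four bright bolts around (265,182). C has the gauge along row 187, with the go tip at about (180,188) and the no-go end at (316,186). Enlarging these to measure.

Run:
```python
from h import *
a=cv2.imread("pics/A.png")[155:220,230:300]; b=cv2.imread("pics/B.png")[120:245,215:315]; c=cv2.imread("pics/C.png")[150:225,170:330]
cv2.imwrite("pics/crop.png",np.hstack([cv2.resize(a,(350,325)),cv2.resize(cv2.copyMakeBorder(b,0,0,0,0,0),(260,325)) ]))
# A: ring
g=cv2.cvtColor(cv2.imread("pics/A.png"),cv2.COLOR_BGR2GRAY); 
m=(g>150).astype(np.uint8); k=np.zeros_like(m); k[155:220,232:295]=1; m*=k
cs,h=cv2.findContours(m,cv2.RETR_CCOMP,cv2.CHAIN_APPROX_NONE)
for i,ct in enumerate(cs):
    if len(ct)>25: print("A",len(ct),"hole" if h[0][i][3]>=0 else "outer",cv2.fitEllipse(ct))
d=np.load("pics/A.npz"); print("mouth nominal px A",proj([[.575,-.1675,.12],[.6137,-.1574,.0925]],d), d["position"])
# B bolts
g=cv2.cvtColor(cv2.imread("pics/B.png"),cv2.COLOR_BGR2GRAY)[120:245,215:315]
n,l,s,cen=cv2.connectedComponentsWithStats((g>150).astype(np.uint8))
print("B",[(cen[i]+[215,120],s[i,4]) for i in range(1,n) if s[i,4]>2])
```

```text
A 130 outer ((261.4329833984375, 188.0725555419922), (44.87491989135742, 45.082801818847656), 96.28529357910156)
A 80 hole ((260.8697204589844, 187.9859619140625), (27.281627655029297, 28.881793975830078), 10.784710884094238)
mouth nominal px A [[261.71853854 189.52996606]
 [261.08919786 189.28107053]] [ 0.37881024 -0.22014432  0.26400729]
B [(array([283.        , 136.41025641]), np.int32(39)), (array([233.74358974, 148.23076923]), np.int32(39)), (array([261.51898734, 148.63291139]), np.int32(79)), (array([267.01612903, 166.70967742]), np.int32(434)), (array([274.76127321, 194.71220159]), np.int32(754)), (array([274.49152542, 213.61016949]), np.int32(59))]
```

View pics/crop.png

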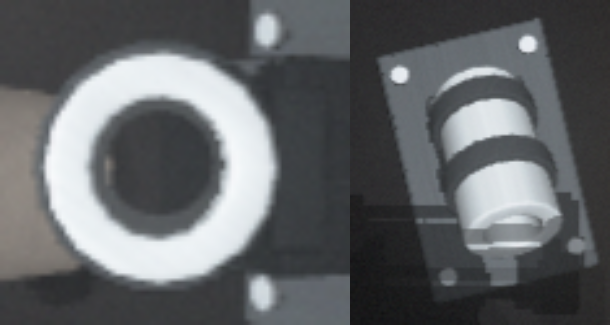

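```bash
cat >> h.py <<'E'
def ray(px,cal,z):
    w,x,y,zz=cal["orientation"]; px=np.atleast_2d(px)
    d=R.from_quat([x,y,zz,w]).apply(np.c_[(px[:,0]-cal["cx"])/cal["fx"],(px[:,1]-cal["cy"])/cal["fy"],np.ones(len(px))])
    p=np.array(cal["position"]); return p+d*((z-p[2])/d[:,2:])
E
python3 - <<'E'
from h import *
A,B,C=[np.load(f"pics/{c}.npz") for c in "ABC"]
print("mouth",ray([261.2,188.05],A,.12))
p=ray([[283,136.4],[233.7,148.2],[252.7,226.5],[301.9,214.2]],B,.012)
for i,j,a in ((3,0,0),(2,1,0),(0,1,-90),(3,2,-90)):
    v=p[j]-p[i]; print("yaw",np.degrees(np.arctan2(v[1],v[0]))+a)
g=cv2.cvtColor(C["im"],cv2.COLOR_RGB2GRAY)
m=np.zeros_like(g); m[150:216,172:325]=(g[150:216,172:325]>110)
m=cv2.morphologyEx(m,cv2.MORPH_CLOSE,np.ones((5,5)))
n,l,s,c=cv2.connectedComponentsWithStats(m); i=1+np.argmax(s[1:,4]); print(s[i])
ys,xs=np.where(l==i)
# axis of the two ends: column centroids of go cylinder and nogo
cols=[(x,ys[xs==x].min(),ys[xs==x].max()) for x in range(180,320) if (xs==x).any()]
print([c for c in cols if c[0] in (181,184,188,192,196,200,204,208,212,216,219,222,226,230,260,292,296,300,304,308,312,316)])
cv2.imwrite("pics/cc.png",cv2.resize(C["im"][150:225,170:330,::-1],(800,375),interpolation=cv2.INTER_NEAREST))
E
```

```text
mouth [[ 0.57616299 -0.16861086  0.12      ]]
yaw 13.666643869476726
yaw 13.63722467866317
yaw 13.438745905361785
yaw 14.056634846683309
[ 176  150  142   66 5999]
[(181, np.int64(181), np.int64(196)), (184, np.int64(179), np.int64(197)), (188, np.int64(179), np.int64(198)), (192, np.int64(179), np.int64(197)), (196, np.int64(179), np.int64(197)), (200, np.int64(179), np.int64(197)), (204, np.int64(179), np.int64(197)), (208, np.int64(178), np.int64(197)), (212, np.int64(178), np.int64(197)), (216, np.int64(175), np.int64(197)), (219, np.int64(171), np.int64(202)), (222, np.int64(165), np.int64(207)), (226, np.int64(161), np.int64(212)), (230, np.int64(161), np.int64(213)), (260, np.int64(150), np.int64(215)), (292, np.int64(159), np.int64(212)), (296, np.int64(162), np.int64(211)), (300, np.int64(167), np.int64(199)), (304, np.int64(173), np.int64(199)), (308, np.int64(174), np.int64(199)), (312, np.int64(174), np.int64(199)), (316, np.int64(175), np.int64(198))]
```

View pics/cc.png

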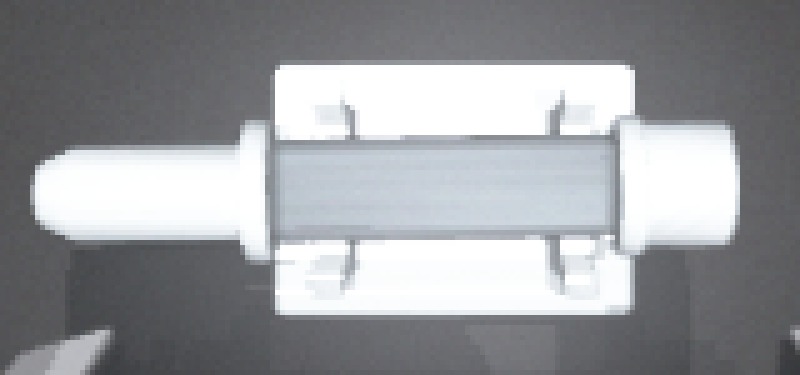

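The enlarged crop puts the handle centre at about (259.1,187.6) full-res, with the go end tilted about 0.7° toward −x. The rest plate is centred at about (261,188). Grasping now.

Run:
```python
from h import *
C=np.load("pics/C.npz")
c=ray([259.1,187.6],C,.077)[0]; pl=ray([261,188],C,.01)[0]; a=ray([[198,188],[310,186.5]],C,.065); v=a[0]-a[1]; print(c,pl,v/np.linalg.norm(v))
G=np.r_[c[:2],.065]; g=v/np.linalg.norm(v); Q=q(g,[0,0,-1])
np.savez("G.npz",G=G,g=g)
gripper_to(.06); r.move_to(G+[0,0,.10],Q); print(telemetry.current_t())
hit=r.move_l(G+[0,0,.006],vel=.12,guard=8); print("hit",hit,telemetry.current_ee_pos())
gripper_to(0.0,f_grip=40); print(telemetry.current_opening(),telemetry.current_finger_force(),telemetry.current_wrist_force())
r.move_l(G+[0,0,.15],vel=.12); print(telemetry.current_opening(),telemetry.current_wrist_force())
M=np.array([.5762,-.1686,.12]); o,lat,dn=bore(np.radians(13.65))
r.move_to(M+o*.20-dn*.006,q(-o,dn)); r.hold(.2)
cal=vision.get_calibration("wrist"); im=vision.snapshot("wrist"); np.savez("pics/D.npz",im=im,**cal); cv2.imwrite("pics/D.png",im[:,:,::-1])
marks(["go_tip","bore_mouth","gauge_center"]); print(M+o*.106, proj([M,M+o*.106],cal),telemetry.current_t(),telemetry.current_wrist_force(),telemetry.current_torque())
```

```text
[0.58064204 0.12784206 0.077     ] [0.58059161 0.12540124 0.01      ] [-0.01330138  0.99991153  0.        ]
8.25
hit False [0.58130781 0.12792367 0.07169557]
0.023851780212269937 40.00032663345337 [-1.63238928 -0.38383402  2.28222764]
0.02380694921520432 [ 0.30005534 -0.12064669 -2.52214265]
go_tip [([0.4947, -0.1895, 0.1844], 0.65)]
bore_mouth []
gauge_center [([0.4129, -0.2046, 0.236], 0.62)]
[ 0.49182236 -0.18909106  0.1807991 ] [[ 260.08677277 -156.48591031]
 [ 259.72290779   91.02432596]] 12.9833 [ 0.63744517 -0.29573279 -2.76588093] [ 0.0608379  -0.52315644  0.02109785]
```

View pics/D.png

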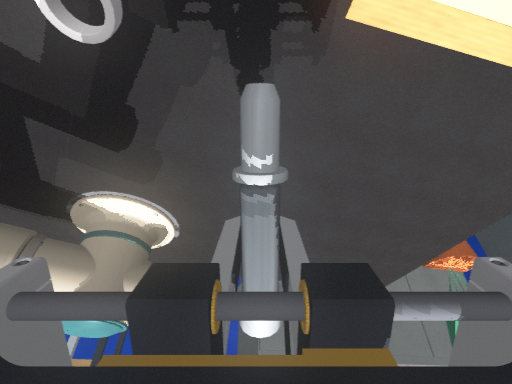

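The held gauge lies straight along column 260 with its go tip at (261,83), as expected from the pose. Closing in to compare the tip with the mouth.

Run:
```python
from h import *
M=np.array([.5762,-.1686,.12]); o,lat,dn=bore(np.radians(13.65))
r.move_l(M+o*.112-dn*.006,vel=.12); r.hold(.2)
cal=vision.get_calibration("wrist"); im=vision.snapshot("wrist"); np.savez("pics/E.npz",im=im,**cal)
marks(["go_tip","bore_mouth"])
print(M+o*.018, proj([M,M+o*.018,M-o*.08,M-dn*.022,M+lat*.022,M-lat*.022],cal).round(1),telemetry.current_t(),telemetry.current_ee_pos()-(M+o*.112-dn*.006))
cv2.imwrite("pics/E.png",cv2.resize(im[0:150,185:335,::-1],(600,600),interpolation=cv2.INTER_CUBIC))
```

```text
go_tip [([0.56, -0.17, 0.1341], 0.97)]
bore_mouth [([0.5754, -0.1678, 0.1174], 0.95), ([0.4403, -0.0202, -0.0028], 0.49)]
[ 0.56187172 -0.17207961  0.13032438] [[ 258.2   53.7]
 [ 258.2   89. ]
 [ 257.8 -136.8]
 [ 257.9   43.6]
 [ 217.6   53.7]
 [ 298.7   53.7]] 14.2167 [-0.00020269 -0.00010991  0.00044572]
```

View pics/E.png

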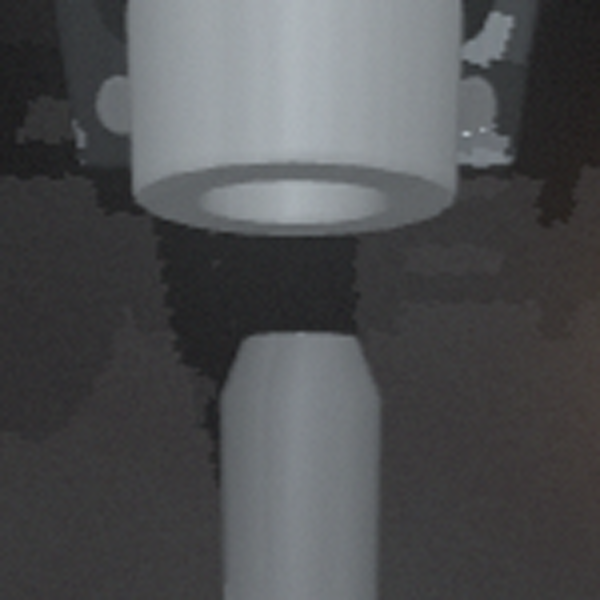

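Run:
```python
from h import *
M=np.array([.5762,-.1686,.12]); o,lat,dn=bore(np.radians(13.65))
D=np.load("pics/D.npz"); E=np.load("pics/E.npz")
g=cv2.cvtColor(D["im"],cv2.COLOR_RGB2GRAY).astype(int)
print("col260",list(enumerate(g[76:92,260],76))); print("col collar",list(zip(range(160,190),g[160:190,260])))
for y in (95,100,110,125,140): print(y,g[y,234:246],g[y,274:288])
print("collar row172",g[172,226:240],g[172,280:296]); print("row176",g[176,226:240],g[176,280:296])
c=M+o*.2
P=lambda x,h,l:proj(c-o*x-dn*h+lat*l,D)[0].round(1)
print("tip",P(.094,.008,0),"shoulder",P(.086,.0115,0),"collar near front/back",P(.046,.017,0),P(.040,.017,0))
for x in (.09,.086,.08,.07,.06):print(x,P(x,0,.0115),P(x,0,-.0115))
print("collar w",P(.046,0,.017),P(.046,0,-.017))
print("per 1deg pitch tip", proj(c-o*.094-dn*(.008+.00164),D)[0]-P(.094,.008,0), "collar", proj(c-o*.046-dn*(.017+.0008),D)[0]-P(.046,.017,0))
```

```text
col260 [(76, np.int64(38)), (77, np.int64(35)), (78, np.int64(40)), (79, np.int64(40)), (80, np.int64(41)), (81, np.int64(40)), (82, np.int64(56)), (83, np.int64(145)), (84, np.int64(146)), (85, np.int64(147)), (86, np.int64(144)), (87, np.int64(146)), (88, np.int64(149)), (89, np.int64(151)), (90, np.int64(149)), (91, np.int64(152))]
col collar [(160, np.int64(239)), (161, np.int64(239)), (162, np.int64(239)), (163, np.int64(238)), (164, np.int64(238)), (165, np.int64(239)), (166, np.int64(238)), (167, np.int64(238)), (168, np.int64(222)), (169, np.int64(146)), (170, np.int64(148)), (171, np.int64(147)), (172, np.int64(147)), (173, np.int64(118)), (174, np.int64(113)), (175, np.int64(172)), (176, np.int64(230)), (177, np.int64(235)), (178, np.int64(237)), (179, np.int64(240)), (180, np.int64(242)), (181, np.int64(244)), (182, np.int64(245)), (183, np.int64(247)), (184, np.int64(248)), (185, np.int64(196)), (186, np.int64(78)), (187, np.int64(79)), (188, np.int64(84)), (189, np.int64(92))]
95 [ 68  70  68  69  68  69  57  74 102 114 118 120] [127 126 125 113  94  76  70  71  69  69  
[... 405 characters left out ...]
 [127 125 121 118 110  89  76  74  73  72  75  74  73  71]
collar row172 [ 71  71  74  72  74  77  93 104 110 117 114 112 111 109] [109 111 110 112 118 119 114 103  82  74  72  75  71  71  72  71]
row176 [ 70  74  72  73  75  74  96 108 114 118 159 181 148 129] [133 132 128 126 121 115 111  99  82  74  75  74  73  74  70  69]
tip [259.7  89.8] shoulder [259.7 105.3] collar near front/back [259.6 181.2] [259.6 191.7]
0.09 [239.4  98.5] [280.   98.6]
0.086 [239.5 105.9] [279.9 106. ]
0.08 [239.7 116.8] [279.6 116.9]
0.07 [240.  134.5] [279.3 134.5]
0.06 [240.4 151.5] [278.9 151.6]
collar w [231.8 174.4] [287.4 174.5]
per 1deg pitch tip [ 0.03053117 -0.23904674] collar [-0.00049933  0.39826454]
```

The sleeve and gauge axes look parallel in E. Mouth centre is at crop column about 294 and the tip at about 301, so I'll shift +lat by 0.8 mm. Now a guarded insertion with force-based centring.

```bash
cat > ins.py <<'E'
from h import *
M=np.array([.5762,-.1686,.12]); o,lat,dn=bore(np.radians(13.65))
def F(f0): f=telemetry.current_wrist_force()-f0; return np.array([f@lat,f@dn,f@o])
E
python3 - <<'E'
from ins import *
off=np.array([.0008,-.0005]); pos=lambda d: M+o*d-dn*.006+lat*off[0]+dn*off[1]
r.move_l(pos(.112),vel=.05); r.hold(.2); f0=telemetry.current_wrist_force(); t0=telemetry.current_torque()
d=.112; log=[]
while d>.041:
    d-=.006
    hit=r.move_l(pos(d),vel=.04,guard=7); 
    f=F(f0); e=(telemetry.current_ee_pos()-M)@o; log.append((round(d,3),hit,round(e,4),f.round(1).tolist(),(off*1e3).round(2).tolist()))
    if hit or f[2]>5: break
    off=off+np.clip(f[:2]*.00012,-.0006,.0006)
print(*log,sep="\n"); print(telemetry.current_t(),telemetry.current_torque()-t0); np.savez("st.npz",off=off,f0=f0)
E
```

```text
(0.106, False, np.float64(0.1056), [-0.4, -0.6, -0.8], [0.8, -0.5])
(0.1, False, np.float64(0.0997), [0.3, -0.0, -0.2], [0.76, -0.57])
(0.094, False, np.float64(0.0938), [0.1, -0.7, -0.5], [0.79, -0.57])
(0.088, False, np.float64(0.0878), [-0.0, -0.8, -0.2], [0.81, -0.65])
(0.082, False, np.float64(0.0818), [-0.5, 0.3, -0.1], [0.8, -0.74])
(0.076, False, np.float64(0.0758), [-0.5, -0.3, -0.5], [0.75, -0.71])
(0.07, False, np.float64(0.0697), [0.3, -0.9, 0.1], [0.68, -0.75])
(0.064, False, np.float64(0.0637), [-0.1, 0.6, -0.6], [0.71, -0.86])
(0.058, False, np.float64(0.0577), [-0.2, -1.0, -0.5], [0.7, -0.79])
(0.052, False, np.float64(0.0517), [0.5, -0.1, 1.0], [0.68, -0.91])
(0.046, True, np.float64(0.048), [-0.0, -1.8, 3.8], [0.74, -0.92])
17.8917 [-0.18008144  0.46395971 -0.00537382]
```

Run:
```python
from ins import *
s=np.load("st.npz"); off=s["off"]; f0=s["f0"]; pos=lambda d: M+o*d-dn*.006+lat*off[0]+dn*off[1]
for k in range(4):
    e=(telemetry.current_ee_pos()-M)@o
    hit=r.move_l(pos(e-.0008),vel=.01); f=F(f0); print(hit,((telemetry.current_ee_pos()-M)@o).round(4),f.round(1))
    if f[2]>7: break
r.hold(.3); print(F(f0).round(1),telemetry.current_t())
im=vision.snapshot("wrist"); cv2.imwrite("pics/F.png",cv2.resize(im[60:240,170:350,::-1],(600,600),interpolation=cv2.INTER_CUBIC))
```

```text
False 0.048 [0.2 0.7 3.9]
False 0.048 [0.2 0.9 5.5]
False 0.048 [0.6 1.  5.5]
False 0.048 [-0.7  0.2  4.6]
[ 0.2 -0.2  5.7] 19.225
```

View pics/F.png

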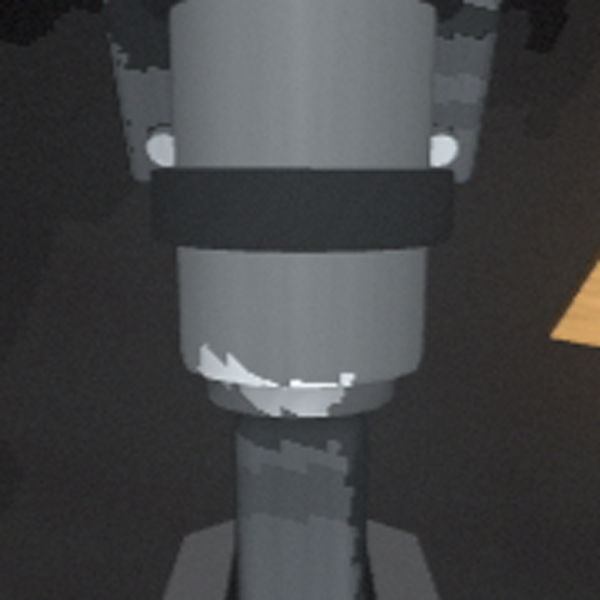

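The collar is flush with the mouth all round, with no gap at crop row 385. Contact is stable at 5 N, so the go end is home. Now I'll withdraw, flip the gauge, and press the no-go end.

Run:
```python
from ins import *
s=np.load("st.npz"); off=s["off"]; pos=lambda d: M+o*d-dn*.006+lat*off[0]+dn*off[1]
r.move_l(pos(.10),vel=.06); print(F(s["f0"]).round(1)); r.move_l(pos(.20),vel=.15)
r.move_to(pos(.20),q(o,dn)); print(telemetry.current_joints().round(2),telemetry.current_t())
r.move_l(pos(.088),vel=.12); r.hold(.3); f0=telemetry.current_wrist_force()
hit=r.move_l(pos(.055),vel=.012,guard=5); E=lambda:((telemetry.current_ee_pos()-M)@o).round(4)
print(hit,E(),F(f0).round(1),telemetry.current_t())
if hit:
    for k in range(4):
        r.hold(.4); print(E(),F(f0).round(1))
    im=vision.snapshot("wrist"); cv2.imwrite("pics/H.png",im[:,:,::-1])
    sc=vision.snapshot("scene"); print(telemetry.current_t()); np.savez("st2.npz",f0=f0)
    cv2.imwrite("pics/I.png",cv2.resize(sc[150:240,170:290,::-1],(800,600),interpolation=cv2.INTER_CUBIC))
```

```text
[ 0.8 -0.4 -0.1]
[-0.35  0.41  1.44 -0.33  1.8  -2.15] 23.775
True 0.0655 [-0.4 -1.6  2.7] 26.9583
0.0655 [-1.5 -2.1  5. ]
0.0655 [-1.6 -3.6  7.8]
0.0655 [-1.3 -3.5  7.8]
0.0655 [-1.9 -3.3  8.7]
28.6583
```

View pics/I.png

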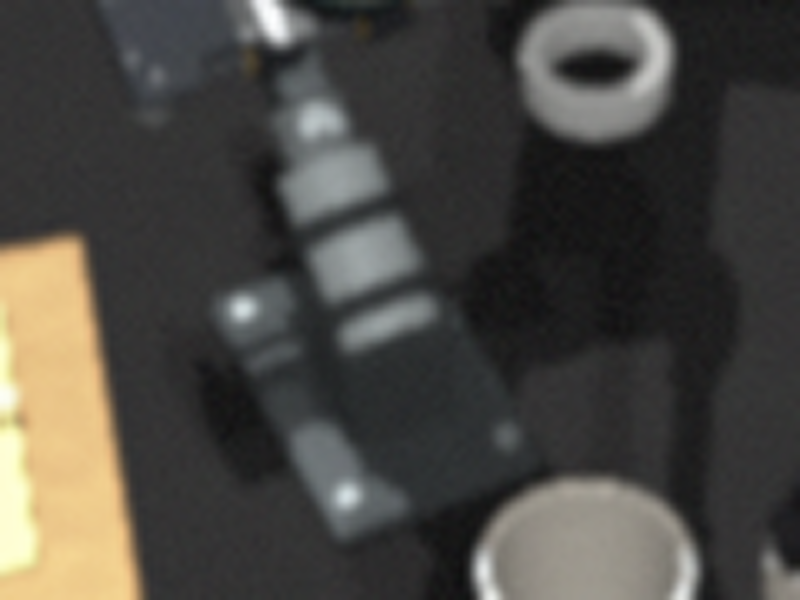

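The no-go end sits squarely on the mouth at about (310,130) in the crop and did not enter: position held constant at 8 N for 1.6 s. Now returning the gauge to the rest.

Run:
```python
from ins import *
s=np.load("st.npz"); off=s["off"]; pos=lambda d: M+o*d-dn*.006+lat*off[0]+dn*off[1]
z=np.load("G.npz"); g=z["g"]; T=np.array([.5808,z["G"][1]-.001,0])
r.move_l(pos(.20),vel=.15)
r.move_to(T+[0,0,.20],q(g,[0,0,-1])); r.move_l(T+[0,0,.105],vel=.12); r.hold(.3)
cal=vision.get_calibration("wrist"); im=vision.snapshot("wrist"); np.savez("pics/J.npz",im=im,**cal); cv2.imwrite("pics/J.png",im[:,:,::-1])
marks(["rest_seat","gauge_center"]); 
c=T+[0,0,.099]
print("rest px",proj([np.r_[T[:2],.065]],cal).round(1),"posts",proj([np.r_[T[:2],.065]+g*k for k in(.03,-.03)],cal).round(1),telemetry.current_t(),telemetry.current_ee_pos())
```

```text
rest_seat [([0.5785, 0.2227, 0.1024], 0.56)]
gauge_center [([0.5756, 0.1268, 0.0977], 0.61)]
rest px [[257.2 219.8]] posts [[257.1 182.2]
 [257.2 254.6]] 33.0333 [0.58084797 0.12686435 0.10522529]
```

View pics/J.png

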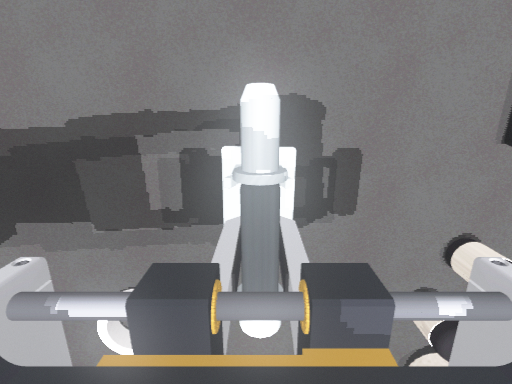

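The gauge is centred across the rest plate (plate columns 223–296, gauge axis at 260) and unchanged in the grip. Lowering.

Run:
```python
from ins import *
z=np.load("G.npz"); T=np.array([.5808,z["G"][1]-.001,0])
r.move_l(T+[0,0,.078],vel=.08,guard=8); f0=telemetry.current_wrist_force(); p=telemetry.current_ee_pos(); print(p)
hit=r.move_l(T+[0,0,.068],vel=.012,guard=4); r.hold(.2); p=telemetry.current_ee_pos()
print(hit,p,(telemetry.current_wrist_force()-f0).round(1),telemetry.current_torque().round(2),telemetry.current_t())
```

```text
[0.58062337 0.12680856 0.07757562]
True [0.58079189 0.12682383 0.0711135 ] [-1.1 -0.6  8.3] [-0.06 -0.06  0.03] 34.325
```

Contact came at z = 0.0711, exactly the height the gauge was picked from. Releasing.

Run:
```python
from ins import *
p=telemetry.current_ee_pos(); z=np.load("G.npz")
gripper_to(.05); r.hold(.3); print(telemetry.current_opening(),telemetry.current_wrist_force().round(1))
print(r.move_l(p+[0,0,.08],vel=.1,guard=6))
r.move_to(*cam_pose([.578,.127,.38],[0,0,-1],[-1,0,0])); r.hold(.2)
im=vision.snapshot("wrist"); marks(["gauge_center","go_tip","nogo_tip"]); print(telemetry.current_t())
cv2.imwrite("pics/K.png",cv2.resize(im[150:225,170:330,::-1],(800,375),interpolation=cv2.INTER_NEAREST))
```

```text
0.05009124220949336 [0.1 0.4 0.1]
False
gauge_center [([0.5741, 0.1273, 0.0651], 0.75)]
go_tip [([0.5816, 0.2226, 0.0702], 0.83)]
nogo_tip [([0.5834, 0.0615, 0.0639], 0.59)]
38.05
```

View pics/K.png

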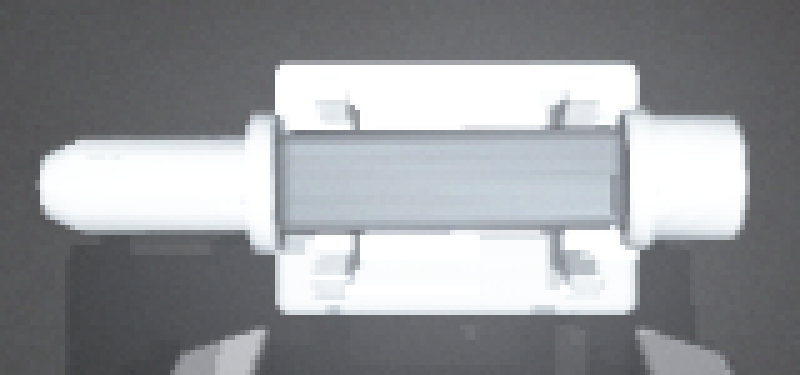

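The gauge lies straight and seated in both notches, with the handle at crop rows 128–228 between the lips. The collars are outside the posts, and the seating height matches pickup.

```bash
python3 -c "
from plant import r; print(r.sign_off())"
```

```text
the job is handed in; nothing more can be done
None
```

The job is handed in at about 38 s: the go end went fully home, the no-go end did not enter (about 1.6 s of pressing at up to about 9 N), and the gauge lies level in both notches of its rest.

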